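# Seat the cylinder and hold its rod at the check band

### The arm

A 6-joint arm with a two-finger parallel gripper is mounted at the origin on the work surface. World frame = base frame: x ahead of the robot, y to its left, z up, the work surface at z = 0. Lengths are in mm, angles in rad, forces in N, time in s.
With the tool pointing down it reaches from about 275 to 1000 mm from the base axis. Payload 8.4 kg.
Tool frame: the origin (TCP) lies between the finger pads, 19 mm behind the fingertips; this is the grasp point; z points along the fingers, y is the line along which they close (so a half turn about z gives the same grasp; the last joint's range is limited). The gripper opens to 85 mm and grips with 20 to 120 N. Pads are 22 mm wide; open, the fingers measure 114 mm over their backs; the gripper's body (76 mm by 85 mm) begins 54 mm behind the grasp point. The pads swing forward as they close: fully open they stand 13 mm farther back than shut.
Start: joints at [1.333, 0.353, 1.633, -0, 1.155, -0.002], TCP at [146.011, 607.708, 249.981] pointing down, gripper open.
Joint ranges: [-2.63, 2.63], [-0.92, 2.1], [0.06, 2.66], [-1.3, 4.44], [0, 2.69], [-3.02, 3.02]. Speed limits (rad/s): [2.22, 2.22, 2.79, 3.14, 3.14, 3.14].

### API

Orientations are given as [roll, pitch, yaw] about the fixed x, y, z axes, in that order (R = Rz(yaw) Ry(pitch) Rx(roll)).
In Python, from rig import r gives the robot as it stands.
- The arm moves only by the shell command python3 -m jog 'ROWS' [FORCE]. ROWS is JSON, a list of rows, each a list of 3 entries, a list of its own where there are three numbers: the turn, a rotation vector about the tool's x, y, z in rad, then the shift along the tool's x, y, z in m, then the opening, from -1 (shut) to 1 (fully open). In form: [[[rx, ry, rz], [x, y, z], gripper], ...]. A call has 1 to 12 rows; each row shifts and turns the commanded pose from where the row before left it, along the tool's axes as they then stand; what a row does not reach is not made up. A row lasts 1/10 s, in which the tool goes at most 50 mm and 8.59 degrees, less where a joint would pass 70% of its speed; a pose out of reach is approached as far as the arm can. A call with a gripper value outside its range is refused whole. The fingers move at their own pace and stop on an object; FORCE is the grip in N (left out, the last holds). Time passes only in rows, so rows that do not move let the fingers close. It gives the time, the measured TCP pose, the force, the opening and the grip force at its end, in the units of the state.
- r.sense(): the state, without advancing time (a new reading comes with each control period).
- r.grab_frame(name): name is "side" or "top"; returns the picture (400x640x3 uint8, red, green, blue); there is no depth.
- r.camera_params(name): a dict with "fx", "fy", "cx", "cy" (pixels), "rvec" (rotation vector, rad) and "tvec" (3), from world to camera coordinates, as OpenCV has them. Camera axes: x right, y down, z forward; pixel columns grow to the right and rows downward; lengths in mm; the calibration is good to about 2 mm. A picture is of the moment at which its call begins. camera_params takes no time and is no camera call.
- r.sign_off(): hands the job in; it is judged then, once.
The state is a dict: "clock": time; "qpos": joint angles; "qvel": joint speeds; "joint_efforts": joint torques, N m; "eef_pos": TCP position; "tcp_rot": TCP orientation; "contact_force": force on the tool from outside, world axes, zero at the start; "wrist_torque": the same for the moment, N m; "opening": opening from 0.0 (shut) to 1.0 (fully open); "grasp_force": force on a finger pad.
Only numpy, scipy, OpenCV 4.12 (cv2) and the standard library are available. Lean on these libraries where they do the work, as an engineer would, in place of code of your own. Each camera call takes 0.05 s, during which the arm holds its last target. There are 200 camera calls.

### The job

Lift the one aluminium cylinder, by its barrel and kept upright, out of the blue bin, set it down (do not drop it) in the round recess of the dark steel fixture plate and let go with its rod still fully in. Then take the black knob and draw the rod straight up, leaving the barrel seated, until the top of the barrel lies within the rod's yellow band: some yellow shows, no red. Finish while still holding the rod there by its knob, and leave the calipers, the oil can and the two collars alone.

Things in the scene. Friction and masses are not known exactly. Their poses are not given: they have to be found in the camera images.
- barrel: loose upright aluminium cylinder barrel, 50 mm diameter, 76 mm tall, three dark rings low down, 0.4 to 0.65 kg. 15 mm bore from the open top to 8 mm above the underside; the rod stands in it. Origin: centre of the underside; z up the bore. Starts upright on the bin's floor, clear of the walls; any yaw will do. In the fixture only its weight keeps it down: a jammed rod lifts it.
- rod: loose 14 mm steel rod, 0.1 to 0.15 kg, in the barrel's bore (1 mm clearance, no spring; falls back if let go), black round knob on top, 26 mm diameter, 30 mm tall. Origin: centre of the knob's underside; z up the axis. Fully in, the knob rests on the barrel, origin 76 mm above the barrel's. Below the origin: 28 mm bare steel, yellow band from 28 to 44 mm, red to the end at 65 mm.
- nest: fixed dark steel fixture plate, 130 x 130 mm, 22 mm high, bolt heads (3 mm proud) at the corners. In its middle a round recess, 56 mm diameter, 10 mm deep, for the barrel's foot (3 mm play all round). Origin: centre of the underside; the recess floor is 12 mm above it. It is on the other side of the robot's centreline from the bin; either may be left or right.
- bin: fixed open blue plastic bin, outside 220 mm (x) x 200 mm (y) x 70 mm high, walls and floor 5 mm thick. Origin: centre of the underside.
- caliper: bystander: loose steel calipers lying flat, 175 mm long, black slide, up to 12 mm high, 0.16 kg, between bin and fixture. Origin: underside, near the middle.
- oilcan: bystander: loose orange can, 56 mm diameter, 120 mm tall, beyond the work. Origin: centre of the underside.
- collar_a: bystander: loose steel ring lying flat in a corner of the bin, 40 mm outside, 24 mm inside, 12 mm high. Origin: centre of the underside.
- collar_b: bystander: loose brass ring lying flat in another corner of the bin, same size. Origin: centre of the underside.
Things that resemble listed ones, but are neither listed nor needed, are in the scene too. Of the things like the barrel, leave any that is green or pink; of the rest the smaller one is meant.

How it is judged (in metres and radians):
On the way, in this order (a step that is already met when the one before it is completed fails the run):
1. the cylinder is lifted clear of the bin by its barrel, rod still in (height (world z) of barrel above 0.075 m and contact force between barrel and the fingers above 1 N and z of rod in the frame of barrel below 0.091 m), for 0.1 s.
2. the cylinder stands in the recess, let go, rod fully in (horizontal distance between barrel and nest below 0.006 m and z of barrel in the frame of nest below 0.0145 m and angle between barrel's own z axis and vertical below 0.06 rad and contact force between barrel and the fingers below 0.1 N and z of rod in the frame of barrel below 0.082 m and linear speed of barrel below 0.03 m/s), for 0.2 s.
3. the rod is drawn up until the barrel's top lies in the yellow band, barrel seated (horizontal distance between barrel and nest below 0.006 m and z of barrel in the frame of nest below 0.0145 m and angle between barrel's own z axis and vertical below 0.06 rad and z of rod in the frame of barrel between 0.102 and 0.122 m and angle between the z axis of rod and the z axis of barrel, either way round below 0.08 rad and contact force between rod and the fingers above 1 N and z of the grasp point in the frame of rod above 0 m), for 0.2 s.
At the end, for the whole second after the job is handed in: the gripper holds the rod by its knob (TCP above the knob underside), the rod drawn 26 to 46 mm out of the barrel and still; the barrel, untouched, stands on the recess floor within 6 mm of its centre and 0.06 rad of upright; bystanders within 30 mm of where they were (all of step 3 and linear speed of rod below 0.02 m/s and contact force between barrel and the fingers below 0.5 N and distance of each of caliper, oilcan, collar_a, collar_b from where it was at the start of the episode below 0.03 m); the arm keeps its last pose, push and grip.
It fails at once if the barrel is tipped over (angle between barrel's own z axis and vertical above 0.5 rad).
It fails at once if the cylinder is dropped (linear speed of barrel above 0.45 m/s and contact force between barrel and the fingers below 0.05 N).
It fails at once if the rod is pulled right out after all its red has shown (z of rod in the frame of barrel above 0.136 m).
It fails at once if a bystander is knocked away (distance of any of caliper, oilcan, collar_a, collar_b from where it was at the start of the episode above 0.05 m).
It also fails if it takes over 54 s, if anything falls off the work surface, if the arm or the gripper's body presses on something with over 40 N, if the wrist force passes 120 N, or if a joint passes its speed limit or range.

## Working session

There is one attempt and no reset: what is moved stays moved. The work goes in short steps, Python scripts to look and compute and a shell command to move; the robot and the scene stay as the last step left them, time stands still between calls to the robot, and variables do not carry over. Pictures are saved under pics/ and viewed, at most 10 in all, crops included, and the job is handed in when it is done.

```bash
mkdir -p pics; cat > h.py <<'E'
import numpy as np, cv2
from rig import r
def snap(n,f):
    im=r.grab_frame(n); cv2.imwrite(f'pics/{f}.png',cv2.cvtColor(np.asarray(im),cv2.COLOR_RGB2BGR)); return im
def cam(n):
    p=r.camera_params(n); K=np.array([[p['fx'],0,p['cx']],[0,p['fy'],p['cy']],[0,0,1.]])
    return K,np.array(p['rvec'],float),np.array(p['tvec'],float)
def ray(n,u,v):
    K,rv,t=cam(n); R=cv2.Rodrigues(rv)[0]; return -R.T@t, R.T@np.linalg.inv(K)@[u,v,1]
def at(n,u,v,z):
    c,d=ray(n,u,v); return (c+d*(z-c[2])/d[2]).round(1)
def px(n,P):
    K,rv,t=cam(n); return cv2.projectPoints(np.array(P,float).reshape(-1,1,3),rv,t,K,None)[0].reshape(-1,2).round(1)
E
python3 - <<'E'
from h import *
snap('top','t0');snap('side','s0')
s=r.sense();print(s)
for n in('top','side'):print(ray(n,320,200))
E
```

```text
{'clock': 0.1, 'qpos': array([ 1.33259719e+00,  3.53584469e-01,  1.63405707e+00, -7.55203065e-06,
        1.15521315e+00, -2.40573260e-03]), 'qvel': array([ 1.86320044e-04,  4.24024085e-05, -2.02054939e-03,  8.91301949e-05,
       -2.10847198e-03,  3.13466849e-04]), 'joint_efforts': array([ 3.76668158e-04, -6.06353760e+01, -3.42820108e+01,  1.54266295e-04,
        3.96523959e-03,  2.12700535e-06]), 'eef_pos': array([145.91866699, 607.30883953, 249.3344138 ]), 'tcp_rot': array([-3.14033061e+00,  3.86921977e-06,  2.90580231e+00]), 'contact_force': array([0.15155102, 0.83820065, 0.24320882]), 'wrist_torque': array([-0.02266347, -0.0126465 , -0.00128901]), 'grasp_force': 0.0, 'opening': 0.9965574360521863}
(array([ 340.4795054 ,   25.94161934, 1235.09443173]), array([ 0.21214226, -0.00943354, -0.97746872]))
(array([ 396.77372662,  944.89397402, 1073.76878841]), array([ 0.12314913, -0.670417  , -0.73169682]))
```

View pics/t0.png

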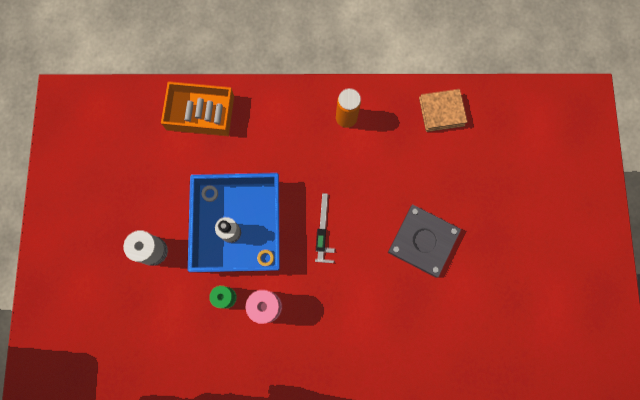

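View pics/s0.png

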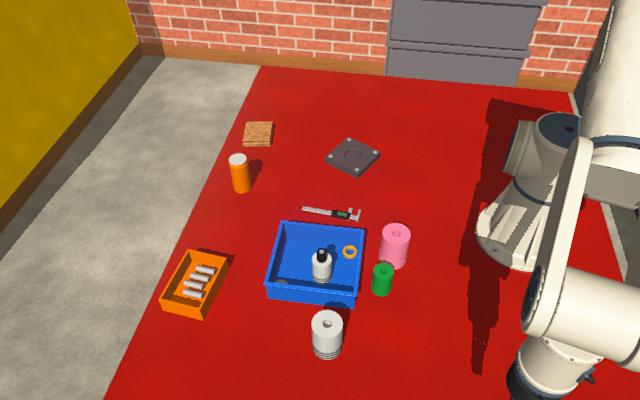

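The top view shows the bin, centred near (234,222), with the cylinder at about (227,229), its knob at (224,227) and the collars at (209,193) and (265,258). The nest recess is at (425,240), the calipers near (322,230) and the oil can at (348,105). The side view shows the barrel at (321,266), the knob at (321,255) and the nest at (352,155). I'll enlarge both for exact readings.

```bash
python3 - <<'E'
from h import *
t=cv2.imread('pics/t0.png');s=cv2.imread('pics/s0.png')
z=lambda im,x,y,w,h:cv2.resize(im[y:y+h,x:x+w],(400,300),interpolation=cv2.INTER_CUBIC)
a=np.vstack([np.hstack([z(t,200,200,60,45),z(t,380,200,90,67)]),np.hstack([z(s,290,238,60,45),z(s,315,130,80,60)])])
cv2.imwrite('pics/c0.png',a)
print('bin corners rim',[at('top',u,v,70) for u,v in((190,175),(278,174),(279,270),(189,271))])
print('nest bolts',[at('top',u,v,24) for u,v in((415,211),(454,231),(435,270),(397,250))])
print('nest rec',at('top',425,240,22),at('side',352,155,22))
print('can',at('top',349,99,120),'cal',at('top',325,194,5),at('top',323,262,5))
E
```

```text
bin corners rim [array([654. , 322.2,  70. ]), array([656.3, 113.9,  70. ]), array([430.2, 108.5,  70. ]), array([427.8, 313.7,  70. ])]
nest bolts [array([ 576. , -215.6,   24. ]), array([ 527.1, -307.2,   24. ]), array([ 433.8, -257.4,   24. ]), array([ 481.3, -169.1,   24. ])]
nest rec [ 505.6 -237.2   22. ] [ 506.1 -231.6   22. ]
can [823.4 -52.9 120. ] cal [622.6   1.7   5. ] [454.4   7.2   5. ]
```

View pics/c0.png

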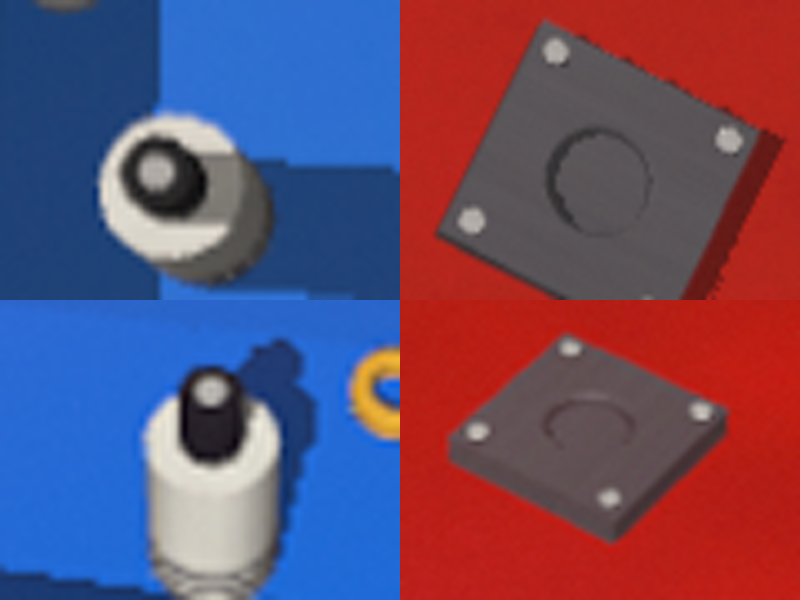

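The crop gives these positions:
- **Barrel:** in the top view the rim disc centre is about (225.7,228.0) and the knob top (223.7,226.0). In the side view they are (321.8,258.7) and (321.7,251.8).
- **Nest:** the recess rim is at (424.8,240.9) in the top view. The side view bolt midpoint is (353,154.4).

```bash
python3 - <<'E'
from h import *
print('barrel',at('top',225.7,228.0,81),at('side',321.8,258.7,81))
print('knob',at('top',223.7,226,111),at('side',321.7,251.8,111))
print('edges',at('top',214.9,228,81),at('top',236.4,228,81), at('top',225.7,217,81),at('top',225.7,239,81))
print('nest',at('top',424.8,240.9,22),at('top',425,240.4,25),at('side',353,154.4,25))
print([at('side',u,v,25) for u,v in((349,139.4),(375.4,152.2),(357,169.6),(330.6,156.2))])
print('collars',at('top',209,193,17),at('top',265,258,17))
print('TCP px',px('top',[146,607,250]),px('side',[146,607,250]))
E
```

```text
barrel [525.3 231.4  81. ] [524.7 232.6  81. ]
knob [525.  230.7 111. ] [524.6 233.6 111. ]
edges [525.3 256.2  81. ] [525.3 206.8  81. ] [550.9 232.3  81. ] [499.8 230.5  81. ]
nest [ 503.4 -236.7   22. ] [ 504.2 -236.5   25. ] [ 503.  -231.6   25. ]
[array([ 525.6, -303.7,   25. ]), array([ 432.8, -254.1,   25. ]), array([ 481.6, -163.1,   25. ]), array([ 572.9, -211.2,   25. ])]
collars [622.5 286.8  17. ] [462.8 146.2  17. ]
TCP px [[ -2.4 418.3]] [[509.7 411.9]]
```

The measurements agree: the barrel is at (525,232), 50 mm across, and the nest is at about (503.6,-234). I'll refine the nest position later. First I turn the tool square and move over the barrel at the current height.

```bash
python3 -m jog '[[[0,0,-0.118],[0,0,0],1],[[0,0,-0.1178],[0,0,0],1],[[0,0,0],[-0.038,-0.025,0],1],[[0,0,0],[-0.038,-0.025,0],1],[[0,0,0],[-0.038,-0.025,0],1],[[0,0,0],[-0.038,-0.025,0],1],[[0,0,0],[-0.038,-0.025,0],1],[[0,0,0],[-0.038,-0.025,0],1],[[0,0,0],[-0.038,-0.025,0],1],[[0,0,0],[-0.038,-0.025,0],1],[[0,0,0],[-0.038,-0.025,0],1],[[0,0,0],[-0.037,-0.025,0],1]]' 60; python3 -m jog '[[[0,0,0],[0,-0.025,0],1],[[0,0,0],[0,-0.025,0],1],[[0,0,0],[0,-0.025,0],1],[[0,0,0],[0,-0.025,0],1],[[0,0,0],[0,-0.025,0],1],[[0,0,0],[0,0,0],1],[[0,0,0],[0,0,0],1],[[0,0,0],[0,0,0],1]]'
```

```text
clock: 1.3
eef_pos: [526.3, 356.3, 249.7]
tcp_rot: [-3.141, -0.0, 3.141]
contact_force: [0.1, 0.5, -0.3]
opening: 1.003
grasp_force: 0.0
clock: 2.1
eef_pos: [525.1, 233.4, 249.9]
tcp_rot: [3.141, -0.0, -3.141]
contact_force: [0.1, 0.0, 0.2]
opening: 0.999
grasp_force: 0.0
```

```bash
python3 -m jog '[[[0,0,0],[0,-0.001,0.03],1],[[0,0,0],[0,0,0.03],1],[[0,0,0],[0,0,0.03],1],[[0,0,0],[0,0,0.02],1],[[0,0,0],[0,0,0.02],1],[[0,0,0],[0,0,0.02],1],[[0,0,0],[0,0,0.02],1],[[0,0,0],[0,0,0.016],1],[[0,0,0],[0,0,0],1],[[0,0,0],[0,0,0],1]]'
python3 - <<'E'
from h import *
snap('top','t1');snap('side','s1')
t=cv2.imread('pics/t1.png');s=cv2.imread('pics/s1.png')
cv2.imwrite('pics/c1.png',np.hstack([cv2.resize(t[150:300,150:300],(400,400)),cv2.resize(s[200:320,260:380],(400,400))]))
E
```

```text
clock: 3.1
eef_pos: [525.0, 232.4, 64.0]
tcp_rot: [-3.141, -0.0, -3.141]
contact_force: [-0.3, 0.0, 0.1]
opening: 1.003
grasp_force: 0.0
```

View pics/c1.png

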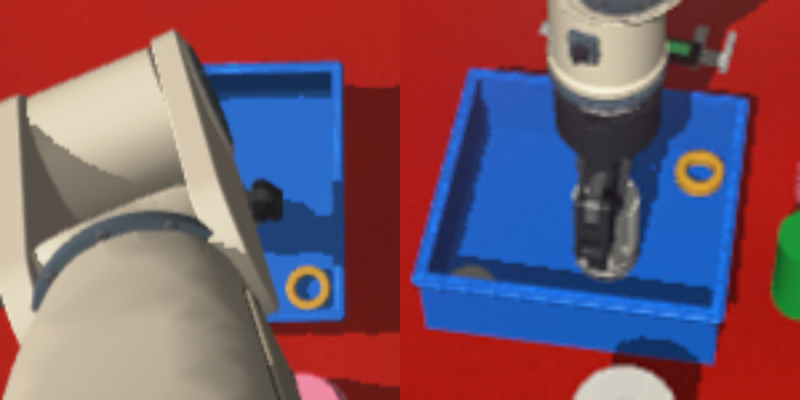

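The side crop shows the near finger at x≈594, slightly left of the barrel's middle at ≈606. I'll check whether that is only perspective.

```bash
python3 - <<'E'
from h import *
p=px('side',[[525,232,64],[525,280,64],[525,280,90],[515,280,64],[535,280,64]]);print((p-[260,200])*3.333+[400,0])
E
```

```text
[[605.9794 208.3125]
 [594.9805 260.6406]
 [594.3139 240.6426]
 [607.9792 262.6404]
 [581.6485 258.6408]]
```

The finger was expected at 595, so it is centred. Next I close, then lift gently.

```bash
python3 -m jog '[[[0,0,0],[0,0,0],-1],[[0,0,0],[0,0,0],-1],[[0,0,0],[0,0,0],-1],[[0,0,0],[0,0,0],-1],[[0,0,0],[0,0,0],-1],[[0,0,0],[0,0,0],-1],[[0,0,0],[0,0,0],-1],[[0,0,0],[0,0,0],-1]]' 60; python3 -m jog '[[[0,0,0],[0,0,-0.005],-1],[[0,0,0],[0,0,-0.01],-1],[[0,0,0],[0,0,-0.015],-1],[[0,0,0],[0,0,-0.02],-1],[[0,0,0],[0,0,-0.02],-1],[[0,0,0],[0,0,-0.02],-1],[[0,0,0],[0,0,-0.02],-1],[[0,0,0],[0,0,-0.015],-1],[[0,0,0],[0,0,-0.005],-1],[[0,0,0],[0,0,0],-1],[[0,0,0],[0,0,0],-1]]'
```

```text
clock: 4.0
eef_pos: [525.4, 231.7, 64.9]
tcp_rot: [3.141, 0.001, 3.141]
contact_force: [-1.1, -1.3, 7.8]
opening: 0.562
grasp_force: 61.3
clock: 5.1
eef_pos: [524.5, 231.5, 193.5]
tcp_rot: [-3.141, -0.001, -3.142]
contact_force: [-1.5, -0.1, -5.0]
opening: 0.57
grasp_force: 63.0
```

```bash
python3 -m jog '[[[0,0,0],[0,-0.005,0],-1],[[0,0,0],[0,-0.012,0],-1],[[0,0,0],[0.003,-0.02,0],-1],[[0,0,0],[0.003,-0.025,0],-1],[[0,0,0],[0.003,-0.025,0],-1],[[0,0,0],[0.003,-0.025,0],-1],[[0,0,0],[0.003,-0.025,0],-1],[[0,0,0],[0.003,-0.025,0],-1],[[0,0,0],[0.003,-0.025,0],-1],[[0,0,0],[0,-0.025,0],-1],[[0,0,0],[0,-0.025,0],-1],[[0,0,0],[0,-0.025,0],-1]]'; python3 -m jog '[[[0,0,0],[0,-0.025,0],-1],[[0,0,0],[0,-0.025,0],-1],[[0,0,0],[0,-0.025,0],-1],[[0,0,0],[0,-0.025,0],-1],[[0,0,0],[0,-0.025,0],-1],[[0,0,0],[0,-0.025,0],-1],[[0,0,0],[0,-0.025,0],-1],[[0,0,0],[0,-0.018,0],-1],[[0,0,0],[0,-0.01,0],-1],[[0,0,0],[0,0,0],-1],[[0,0,0],[0,0,0],-1],[[0,0,0],[0,0,0],-1]]'
```

```text
clock: 6.3
eef_pos: [503.2, -32.1, 193.6]
tcp_rot: [-3.141, -0.001, 3.141]
contact_force: [-0.5, 0.5, -5.6]
opening: 0.566
grasp_force: 63.0
clock: 7.5
eef_pos: [503.8, -232.5, 193.8]
tcp_rot: [3.141, -0.0, -3.141]
contact_force: [-0.2, 0.1, -5.4]
opening: 0.567
grasp_force: 63.2
```

```bash
python3 -m jog '[[[0,0,0],[0,0,0.008],-1],[[0,0,0],[0,0,0.015],-1],[[0,0,0],[0,0,0.02],-1],[[0,0,0],[0,0,0.02],-1],[[0,0,0],[0,0,0.02],-1],[[0,0,0],[0,0,0.012],-1],[[0,0,0],[0,0,0.006],-1],[[0,0,0],[0,0,0],-1],[[0,0,0],[0,0,0],-1]]'
python3 - <<'E'
from h import *
snap('top','t2');snap('side','s2')
t=cv2.imread('pics/t2.png');s=cv2.imread('pics/s2.png')
cv2.imwrite('pics/c2.png',np.hstack([cv2.resize(t[195:285,380:470],(400,400),interpolation=2),cv2.resize(s[110:190,312:392],(400,400),interpolation=2)]))
E
```

```text
clock: 8.4
eef_pos: [504.5, -233.4, 93.6]
tcp_rot: [-3.141, 0.001, -3.141]
contact_force: [-0.6, 0.3, -4.7]
opening: 0.564
grasp_force: 63.1
```

View pics/c2.png

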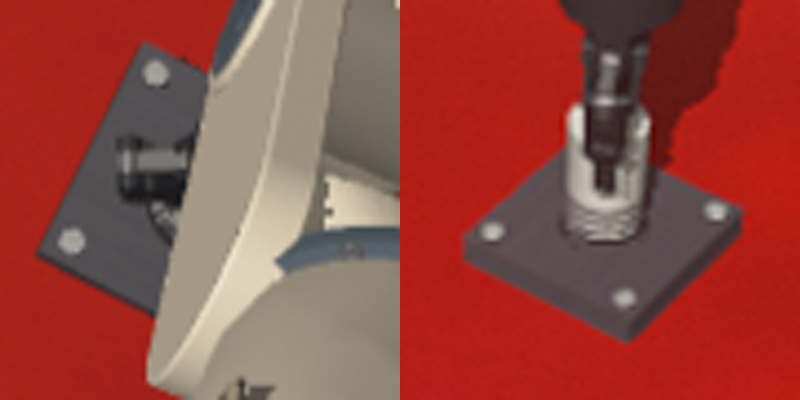

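The side crop shows the barrel bottom centred at crop x≈604, with its lowest edge at y≈243, which is pixel (352.8,158.6). It hangs over the recess. I'll compare that with the projected circles.

```bash
python3 - <<'E'
from h import *
a=np.linspace(0,2*np.pi,73)
def circ(n,c,z,R):
    p=px(n,[[c[0]+R*np.cos(t),c[1]+R*np.sin(t),z] for t in a]); return p.min(0),p.max(0)
for z in(33,34,35): print(z,circ('side',(504.5,-233.4),z,25))
print('topcircle',circ('side',(504.5,-233.4),110,25))
print('bolt/rec',circ('side',(503,-231.6),22,28), circ('top',(503.5,-236.6),22,28))
# refine: recess rim in initial side/top images, enlarged, contrast-stretched
s=cv2.imread('pics/s0.png')[142:168,330:376]; t=cv2.imread('pics/t0.png')[222:258,400:450]
f=lambda i:cv2.normalize(cv2.resize(cv2.cvtColor(i,6),(400,400*i.shape[0]//i.shape[1]),interpolation=2),None,0,255,32)
A,B=f(t),f(s);h=max(len(A),len(B));pad=lambda i:np.pad(i,((0,h-len(i)),(0,0)))
cv2.imwrite('pics/c3.png',np.hstack([pad(A),pad(B)]))
E
```

```text
33 (array([344.9, 147. ]), array([360.5, 157.3]))
34 (array([344.9, 146.8]), array([360.5, 157.1]))
35 (array([345. , 146.5]), array([360.5, 156.9]))
topcircle (array([345.7, 128.3]), array([361.8, 138.6]))
bolt/rec (array([344.3, 149.4]), array([361.6, 161. ])) (array([413.1, 229.3]), array([436.5, 252.5]))
```

View pics/c3.png

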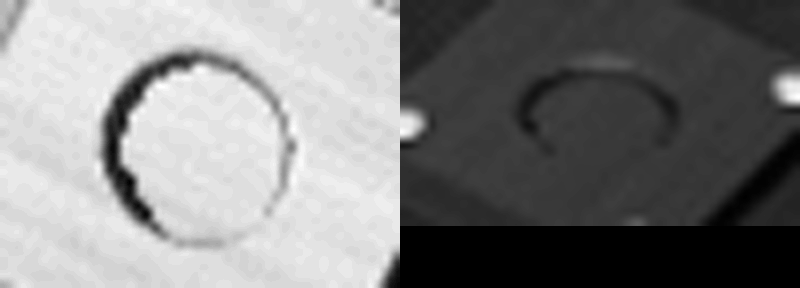

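```bash
python3 - <<'E'
from h import *
s=cv2.imread('pics/s2.png');b=cv2.imread('pics/s0.png')
for c in(351,353,355): print(c,[int(x) for x in s[148:168,c].sum(1)//3])
print('nest before',[int(x) for x in b[148:168,353].sum(1)//3])
for c in(320,322,324): print('bin',c,[int(x) for x in b[270:292,c].sum(1)//3])
a=np.linspace(0,2*np.pi,73)
print('bin foot',px('side',[[525+25*np.cos(t),231.7+25*np.sin(t),5] for t in a]).max(0))
A=cv2.resize(s[115:170,335:372],(370,550),interpolation=2);B=cv2.resize(b[243:298,303:340],(370,550),interpolation=2)
cv2.imwrite('pics/c4.png',np.hstack([A,B]))
E
```

```text
351 [136, 178, 198, 182, 138, 146, 134, 157, 136, 151, 54, 85, 84, 82, 83, 82, 82, 82, 82, 84]
353 [75, 137, 197, 187, 155, 131, 133, 133, 144, 146, 53, 84, 84, 81, 82, 82, 83, 84, 85, 82]
355 [131, 164, 187, 171, 129, 133, 132, 156, 129, 150, 55, 83, 81, 82, 82, 83, 85, 84, 82, 86]
nest before [101, 105, 83, 85, 87, 88, 87, 87, 88, 86, 87, 87, 86, 85, 84, 85, 86, 88, 87, 87]
bin 320 [201, 201, 202, 201, 201, 201, 202, 205, 187, 138, 160, 139, 173, 62, 78, 64, 62, 67, 103, 134, 129, 131]
bin 322 [203, 203, 202, 202, 202, 200, 202, 204, 189, 147, 157, 144, 192, 93, 83, 63, 64, 65, 95, 132, 132, 128]
bin 324 [194, 195, 193, 193, 192, 192, 193, 195, 175, 126, 153, 118, 142, 76, 75, 62, 63, 63, 84, 131, 130, 133]
bin foot [331.4 283.7]
```

View pics/c4.png

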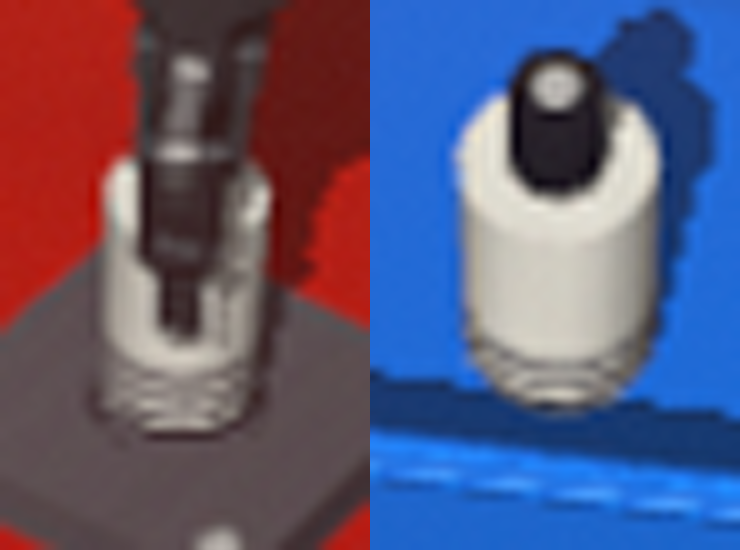

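The foot edge sits 0.6 px lower than predicted at the nest and 0.7 px higher at the bin, so the side camera has a small tilt bias. Once that is corrected, both cameras put the recess near (503.6,-236.4). I'll shift y by -3 mm and lower gently, watching the force.

```bash
python3 -m jog '[[[0,0,0],[0,-0.003,0],-1],[[0,0,0],[0,0,0.004],-1],[[0,0,0],[0,0,0.004],-1],[[0,0,0],[0,0,0.003],-1],[[0,0,0],[0,0,0.002],-1],[[0,0,0],[0,0,0.002],-1],[[0,0,0],[0,0,0],-1],[[0,0,0],[0,0,0],-1]]';python3 -m jog '[[[0,0,0],[0,0,0.001],-1],[[0,0,0],[0,0,0],-1],[[0,0,0],[0,0,0],-1]]'
```

```text
clock: 9.3
eef_pos: [504.0, -236.3, 78.0]
tcp_rot: [3.142, -0.0, -3.142]
contact_force: [0.5, 0.1, -5.1]
opening: 0.569
grasp_force: 63.2
clock: 9.6
eef_pos: [504.1, -236.3, 77.0]
tcp_rot: [-3.142, 0.0, -3.142]
contact_force: [0.4, 0.3, -4.5]
opening: 0.566
grasp_force: 63.2
```

At z=77 the foot is already below the plate's top with no contact, so it has entered the recess. I continue to the floor.

```bash
python3 -m jog '[[[0,0,0],[0,0,0.002],-1],[[0,0,0],[0,0,0.001],-1],[[0,0,0],[0,0,0.001],-1],[[0,0,0],[0,0,0],-1],[[0,0,0],[0,0,0],-1]]';python3 -m jog '[[[0,0,0],[0,0,0.0007],-1],[[0,0,0],[0,0,0],-1],[[0,0,0],[0,0,0],-1]]'
```

```text
clock: 10.1
eef_pos: [504.0, -236.3, 72.9]
tcp_rot: [3.142, -0.0, 3.142]
contact_force: [-0.5, -0.5, -5.2]
opening: 0.567
grasp_force: 63.2
clock: 10.4
eef_pos: [504.0, -236.3, 72.3]
tcp_rot: [3.142, -0.0, -3.142]
contact_force: [-0.2, -0.8, -5.2]
opening: 0.566
grasp_force: 63.2
```

```bash
for i in 1 2 3; do python3 -m jog '[[[0,0,0],[0,0,0.0005],-1],[[0,0,0],[0,0,0],-1],[[0,0,0],[0,0,0],-1]]' | egrep 'eef|contact'; done
```

```text
eef_pos: [504.1, -236.3, 72.0]
contact_force: [-1.5, -0.3, -1.2]
eef_pos: [504.2, -236.4, 71.9]
contact_force: [-2.8, 1.1, 4.7]
eef_pos: [504.2, -236.4, 71.9]
contact_force: [-3.4, 1.4, 11.1]
```

The floor contact came at z≈71.9, as expected. I relax the push and open.

```bash
python3 -m jog '[[[0,0,0],[0,0,-0.0006],-1],[[0,0,0],[0,0,0],-1],[[0,0,0],[0,0,0],0.3],[[0,0,0],[0,0,0],0.5],[[0,0,0],[0,0,0],0.8],[[0,0,0],[0,0,0],1],[[0,0,0],[0,0,0],1],[[0,0,0],[0,0,0],1],[[0,0,0],[0,0,0],1],[[0,0,0],[0,0,0],1]]'
python3 -m jog '[[[0,0,0],[0,0,-0.01],1],[[0,0,0],[0,0,-0.012],1],[[0,0,0],[0,0,-0.01],1],[[0,0,0],[0,0,-0.007],1],[[0,0,0],[0,0,0],1],[[0,0,0],[0,0,0],1]]'
python3 - <<'E'
from h import *
snap('top','t3');snap('side','s3')
t=cv2.imread('pics/t3.png');s=cv2.imread('pics/s3.png')
cv2.imwrite('pics/c5.png',np.hstack([cv2.resize(t[195:285,380:470],(400,400),interpolation=2),cv2.resize(s[110:170,322:382],(400,400),interpolation=2)]))
E
```

```text
clock: 12.3
eef_pos: [504.0, -236.3, 71.4]
tcp_rot: [3.142, -0.0, 3.142]
contact_force: [-0.2, 0.6, -0.0]
opening: 1.001
grasp_force: 0.0
clock: 12.9
eef_pos: [504.1, -236.3, 110.7]
tcp_rot: [-3.141, 0.0, 3.142]
contact_force: [-1.3, -0.4, 0.1]
opening: 1.0
grasp_force: 0.0
```

View pics/c5.png

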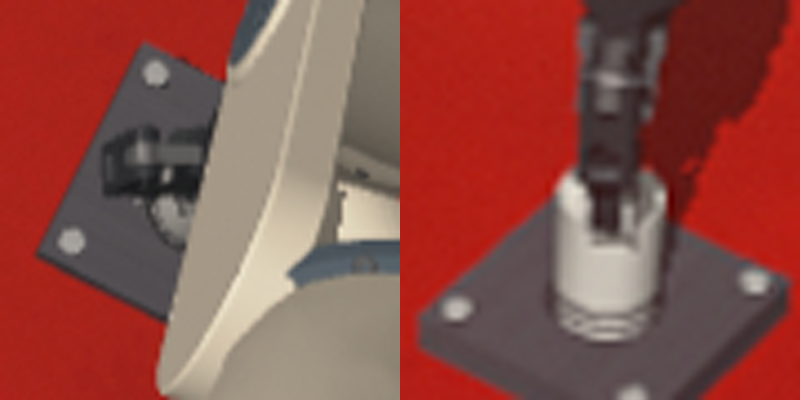

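The cylinder stands upright in the recess, with its foot at about (600,330) in the side crop and the fingers straddling the knob. TCP z=110.7 is about 23 mm above the knob's underside, with the tips clear of the barrel top. Now I close on the knob.

```bash
python3 -m jog '[[[0,0,0],[0,0,0],-1],[[0,0,0],[0,0,0],-1],[[0,0,0],[0,0,0],-1],[[0,0,0],[0,0,0],-1],[[0,0,0],[0,0,0],-1],[[0,0,0],[0,0,0],-1],[[0,0,0],[0,0,0],-1],[[0,0,0],[0,0,0],-1],[[0,0,0],[0,0,0],-1],[[0,0,0],[0,0,0],-1],[[0,0,0],[0,0,0],-1],[[0,0,0],[0,0,0],-1]]' 40;python3 -m jog '[[[0,0,0],[0,0,-0.001],-1],[[0,0,0],[0,0,-0.002],-1],[[0,0,0],[0,0,-0.002],-1],[[0,0,0],[0,0,-0.001],-1],[[0,0,0],[0,0,0],-1],[[0,0,0],[0,0,0],-1]]'
```

```text
clock: 14.2
eef_pos: [504.0, -236.3, 110.4]
tcp_rot: [-3.142, 0.0, -3.142]
contact_force: [-0.1, 0.5, 1.8]
opening: 0.289
grasp_force: 39.3
clock: 14.8
eef_pos: [504.0, -236.3, 116.4]
tcp_rot: [-3.142, 0.0, 3.142]
contact_force: [-0.1, 0.3, -1.4]
opening: 0.291
grasp_force: 39.3
```

The lift force is -1.4 N, which is the rod's weight alone, so nothing is jammed. I draw the remaining 30 mm.

```bash
python3 -m jog '[[[0,0,0],[0,0,-0.003],-1],[[0,0,0],[0,0,-0.004],-1],[[0,0,0],[0,0,-0.004],-1],[[0,0,0],[0,0,-0.004],-1],[[0,0,0],[0,0,-0.004],-1],[[0,0,0],[0,0,-0.004],-1],[[0,0,0],[0,0,-0.004],-1],[[0,0,0],[0,0,-0.002],-1],[[0,0,0],[0,0,-0.001],-1],[[0,0,0],[0,0,0],-1],[[0,0,0],[0,0,0],-1],[[0,0,0],[0,0,0],-1]]';python3 -m jog '[[[0,0,0],[0,0,0],-1],[[0,0,0],[0,0,0],-1],[[0,0,0],[0,0,0],-1]]'
python3 - <<'E'
from h import *
snap('side','s4');snap('top','t4')
s=cv2.imread('pics/s4.png');t=cv2.imread('pics/t4.png')
cv2.imwrite('pics/c6.png',np.hstack([cv2.resize(t[90:280,180:420],(400,400)),cv2.resize(s[100:170,322:382],(343,400),interpolation=2)]))
E
```

```text
clock: 16.0
eef_pos: [503.9, -236.2, 146.2]
tcp_rot: [3.141, -0.0, 3.142]
contact_force: [0.0, -0.3, -1.3]
opening: 0.289
grasp_force: 39.3
clock: 16.3
eef_pos: [504.0, -236.3, 146.3]
tcp_rot: [3.142, -0.0, 3.142]
contact_force: [0.4, -0.6, -2.1]
opening: 0.291
grasp_force: 39.3
```

View pics/c6.png

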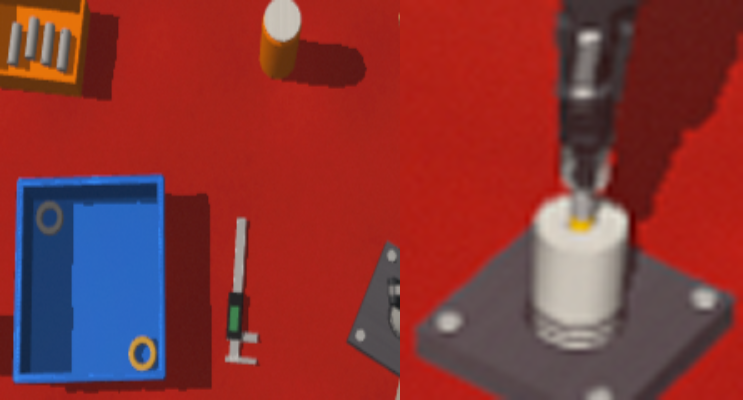

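The side crop shows a thin yellow band just above the barrel top at about (581,224), with no red, and the barrel seated. The bystanders have not moved. The rod is still and held, so I hand in.

```bash
python3 -c "
from rig import r
print(r.sign_off())"
```

```text
the job is handed in; nothing more can be done
None
```

The job is handed in, with no verdict returned: the cylinder is seated in the recess, and the gripper holds the rod by its knob, drawn about 36 mm, with yellow showing and no red, at 16.3 s of the 54 s allowed.

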